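# Build up the second roller of a gate guide bracket

## Task

Build up the missing roller on the bare pin of the grey gate guide bracket so that it matches the finished one beside it. From the plate upwards, in this order: the flat brass thrust washer, the white nylon roller, the copper-coloured flanged bush with its sleeve down inside the roller's bore, the black rubber seal ring, and last the steel collar. Lower each part over the pin until it rests flat on the one below rather than letting it drop, and leave the grease tin, the line reel and the tape measure where they stand.

Things in the scene. Friction and masses are not known exactly. Their poses are not given: they have to be found in the camera images.
- bracket: Grey plate bolted to the table, 80 x 226 x 8 mm, with two upright pins 120 mm apart. Origin: at table level under the axis of the BARE pin (the target), z up. The plate reaches 53 mm to +y, 173 mm to -y and 40 mm each way in x; the finished roller (white, 56 mm across, 63 mm high with the rings on it) stands on the other pin, 120 mm to -y. Bolt heads 11 mm high near the four corners.
- pin_tip (a point): Centre of the bare pin's tip, 65 mm above the table. The pin is steel, 20 mm in diameter, 57 mm tall above the plate; its top 8 mm taper to a blunt 7 mm tip, so a bore a few mm off centre still finds its way on.
- thrust_washer: Loose flat brass ring, outside 50 mm, bore 26 mm, 7 mm high, 60 g; lies flat. Origin: centre of its underside, z up. Goes on first, flat on the plate: origin then 8 mm above the table.
- roller: Loose white nylon roller, outside 56 mm, bore 36 mm, 22 mm high, 90 g; lies flat. Origin: centre of its underside, z up. Goes on second: origin then 15 mm above the table. Its bore leaves room round the pin for the bush's sleeve, so set it down centred on the pin.
- bush: Loose copper-coloured (orange) flanged bush, 25 mm high, 80 g, standing on its sleeve with the flange up: sleeve outside 31 mm (lead-in to 29 mm at its foot), 18 mm long, bore 25 mm; flange outside 44 mm, 7 mm thick, 18 to 25 mm above its foot. Origin: centre of the sleeve's foot, z up. Goes on third: the sleeve enters the roller's bore round the pin until the flange lies on the roller; origin then 19 mm above the table.
- seal: Loose black rubber-coloured ring, firm, outside 38 mm, bore 26 mm, 7 mm high, 30 g; lies flat. Origin: centre of its underside, z up. Goes on fourth: origin then 44 mm above the table.
- collar: Loose bright steel shaft collar, outside 36 mm, bore 25 mm, 12 mm high, 70 g; lies flat. Origin: centre of its underside, z up. Goes on last: origin then 51 mm above the table.
- grease_tin: Bystander, loose: grease tin with red lid, 69 mm across, 60 mm high. Origin: centre of its underside. Leave it where it is.
- line_reel: Bystander, loose: small white flanged reel, 46 mm across, 33 mm high, solid in the middle but for a small hole. Origin: centre of its underside. Not the roller; leave it where it is.
- tape_measure: Bystander, loose: yellow and black tape measure standing on edge, 54 x 80 x 68 mm high. Origin: centre of its underside. Leave it where it is.
Mind the look-alikes: they are no part of the job. Several things have the shape of the roller; the one meant has the colours described above.

How it is judged:
On the way, in this order (a step that is already met when the one before it is completed fails the run):
1. the brass thrust washer lies flat on the plate, round the bare pin (horizontal distance between thrust_washer and bracket below 0.005 m and z of thrust_washer in the frame of bracket between 0.0055 and 0.0105 m and angle between thrust_washer's own z axis and vertical below 0.08 rad), for 0.2 s.
2. the white roller sits on the thrust washer, round the pin (horizontal distance between roller and bracket below 0.009 m and z of roller in the frame of bracket between 0.0125 and 0.0175 m and angle between roller's own z axis and vertical below 0.08 rad), for 0.2 s.
3. the bush is fully home: its sleeve inside the roller's bore, its flange flat on the roller (horizontal distance between bush and bracket below 0.005 m and z of bush in the frame of bracket between 0.0165 and 0.0215 m and angle between bush's own z axis and vertical below 0.08 rad), for 0.2 s.
4. the black seal ring lies flat on the bush's flange, round the pin (horizontal distance between seal and bracket below 0.005 m and z of seal in the frame of bracket between 0.0415 and 0.0465 m and angle between seal's own z axis and vertical below 0.08 rad), for 0.2 s.
5. the steel collar rests on the seal ring, round the pin (horizontal distance between collar and bracket below 0.005 m and z of collar in the frame of bracket between 0.0485 and 0.0535 m and angle between collar's own z axis and vertical below 0.08 rad), for 0.2 s.
At the end, for the whole second after the job is handed in: On the bare pin, from the plate up: thrust washer, roller, bush (sleeve in the roller's bore), seal ring and collar, each at its full seated height within 2.5 mm, level within 0.08 rad, its axis within 5 mm of the pin's (roller 6.5 mm), all at rest (all of step 1 and all of step 3 and all of step 4 and all of step 5 and linear speed of each of thrust_washer, roller, bush, seal, collar below 0.02 m/s and horizontal distance between roller and bracket below 0.0065 m and z of roller in the frame of bracket between 0.0125 and 0.0175 m and angle between roller's own z axis and vertical below 0.08 rad); the robot touches nothing.
It fails at once if a part is let fall: it moves faster than 0.7 m/s while not held by the fingers ((linear speed of thrust_washer above 0.7 m/s and contact force between the fingers and thrust_washer below 0.1 N) or (linear speed of roller above 0.7 m/s and contact force between the fingers and roller below 0.1 N) or (linear speed of bush above 0.7 m/s and contact force between the fingers and bush below 0.1 N) or (linear speed of seal above 0.7 m/s and contact force between the fingers and seal below 0.1 N) or (linear speed of collar above 0.7 m/s and contact force between the fingers and collar below 0.1 N)).
It fails at once if the grease tin, line reel or tape measure is shifted more than 30 mm (distance of any of grease_tin, line_reel, tape_measure from where it was at the start of the episode above 0.03 m).
It also fails if it takes over 128 s, if anything falls off the work surface, if the arm or the gripper's body presses on something with over 40 N, if the wrist force passes 120 N, or if a joint passes its speed limit or range.

## Robot

A 6-joint arm with a two-finger parallel gripper is mounted at the origin on a cart in front of the work surface, level with it; the furniture and walls round the work are solid. World frame = base frame: x ahead of the robot, y to its left, z up, the work surface at z = 0. Lengths are in m, angles in rad, forces in N, time in s.
With the tool pointing down it reaches from about 0.375 to 0.925 m from the base axis. Payload 5.7 kg.
Tool frame: the origin (TCP) lies on the mounting face of the last link; the fingertips stand 182 mm ahead of it and the grasp point (between the pads) lies robot.grip_point_offset ahead of it (robot.grip_point_offset is the distance from the TCP to the grasp point, in m); z points along the fingers, y is the line along which they close (so a half turn about z gives the same grasp; the last joint's range is limited). The gripper opens to 88 mm and grips with 3 to 60 N. Pads are 20 mm wide; open, the fingers measure 115 mm over their backs; the gripper's body (75 mm by 178 mm) begins 61 mm behind the grasp point.
Start: joints at [-1.287, 0.359, 1.51, -0, 1.272, -0.115], TCP at [0.233, -0.553, 0.405] pointing down, gripper open.
Joint ranges: [-2.97, 2.97], [-1.01, 2.36], [0.21, 2.38], [-0.96, 4.11], [0.2, 2.71], [-2.98, 2.98]. Speed limits (rad/s): [2.39, 2.39, 3.14, 3.14, 3.14, 3.14].

## Interface

Orientations are given as a rotation vector (axis times angle).
In Python, from cell import robot, cams, spotter gives the robot as it stands.
- The arm moves only by the tool send_rows, never from a script. Its argument "commands" is text: rows parted by semicolons, each of 7 numbers parted by spaces: the turn, a rotation vector about the tool's x, y, z in rad, then the shift along the tool's x, y, z in cm, then the finger opening in cm, from 0 to 8.78. In form: rx ry rz x y z hand; .... A call has exactly 10 rows; each row shifts and turns the commanded pose from where the row before left it, along the tool's axes as they then stand; what a row does not reach is not made up. A row lasts 1/8 s, in which the tool goes at most 62.5 mm and 10.7 degrees, less where a joint would pass 70% of its speed; a pose out of reach is approached as far as the arm can. A call is refused whole if a number of a shift passes 6.25 or a number of a turn 0.188, either way. A call with a gripper value outside its range is refused whole. The fingers move at their own pace and stop on an object; the grip force is fixed at half the most. Time passes only in rows, so rows that do not move let the fingers close, or fill a call up. It gives the time, the measured TCP pose, the force, the opening and the grip force at its end, in the units of the state.
- robot.state(): the state, without advancing time (a new reading comes with each control period).
- cams.capture(name): name is "scene" or "top" or "wrist"; returns a dict with "img" (420x560x3 uint8, blue, green, red), "K" (3x3 intrinsics, pixels), "eye" and "orientation" of the camera in the world. Camera axes: x right, y down, z forward; pixel columns grow to the right and rows downward; lengths in m; the calibration is good to about 2 mm. A picture is of the moment at which its call begins. There is no depth.
- robot.sign_off(): hands the job in; it is judged then, once.
Trained networks look in a picture, given as the dict that the camera call returned (one of the last four; its "shot" number tells which), for a name from the list of things; names that differ only in an ending like _2 or _b are one class to them, and where a whole thing is asked for, a point or a joint stands for the part that bears it (a point fixed in the world has none). Each returns a list of dicts, best first, with "conf" (0 to 1); they miss things now and then, are a little off and sometimes report something else, mostly with a low value. They report only what shows in the picture. A call takes as long as a camera call. They do not tell look-alikes from the thing itself.
- spotter.regions_of(picture, thing): "pixels" (420x560 bool, what is visible of it) and "at" ([row, column] in pixels, amid what is visible of it).
- spotter.place_of(picture, thing): "at" ([row, column] in pixels: a listed point, or the origin of a listed thing).
The state is a dict: "time_s": time; "joint_positions": joint angles; "joint_velocities": joint speeds; "joint_efforts": joint torques, N m; "position": TCP position; "orientation": TCP orientation; "contact_force": force on the tool from outside, world axes, zero at the start; "torque": the same for the moment, N m; "width": opening from 0.0 (shut) to 1.0 (fully open); "grasp_force": force on a finger pad.
Only numpy, scipy, OpenCV 4.12 (cv2) and the standard library are available. Lean on these libraries where they do the work, as an engineer would, in place of code of your own. Each camera call takes 0.05 s, during which the arm holds its last target. There are 200 camera calls.

## Working session

There is one attempt and no reset: what is moved stays moved. The work goes in short steps, Python scripts to look and compute and a tool call to move; the robot and the scene stay as the last step left them, time stands still between calls to the robot, and variables do not carry over. Pictures are saved under pics/ and viewed, at most 14 in all, crops included, and the job is handed in when it is done.

Besides the shell and the picture viewer there is one more tool, called after "Call:" as name(argument=value, ...), one argument or row to a line, values as JSON. send_rows: Moves the arm, as the interface text tells. Its arguments: {"type":"object","properties":{"commands":{"type":"string"}},"required":["commands"]}

```bash
ls; mkdir -p pics; python3 - <<'E'
from cell import robot,cams,spotter
import cv2
s=robot.state();print(s, robot.grip_point_offset)
for n in ["top","scene"]:
    p=cams.capture(n);cv2.imwrite(f"pics/{n}0.png",p["img"]);print(n,p["K"],p["eye"],p["orientation"])
    for t in ["bracket","pin_tip","thrust_washer","roller","bush","seal","collar","grease_tin","line_reel","tape_measure"]:
        print(t,[([round(float(v)) for v in d["at"]],round(d["conf"],2)) for d in spotter.place_of(p,t)][:4])
E
```

```text
pics
{'time_s': 0.0, 'joint_positions': array([-1.28710419e+00,  3.59541142e-01,  1.51140062e+00,  1.07312453e-05,
        1.27251865e+00, -1.15090056e-01]), 'joint_velocities': array([-1.23686046e-03, -6.31941771e-04,  2.95833259e-05,  1.27885567e-04,
       -3.02647422e-03, -3.40760953e-04]), 'joint_efforts': array([-2.72850566e-04, -5.15377092e+01, -2.70727247e+01,  6.74974686e-02,
        3.48689058e-02, -1.22381966e-04]), 'position': array([ 0.23288066, -0.55258619,  0.40379988]), 'orientation': array([-3.07752530e+00, -6.21889514e-01,  2.30848483e-04]), 'contact_force': array([-0.98312809, -1.05048506, -0.51744779]), 'torque': array([ 0.02877179,  0.03396407, -0.01766329]), 'grasp_force': 0.0, 'width': 1.0003432082806532} 0.1633
top [[418.03975367   0.         283.56772987]
 [  0.         418.03975367 206.85521795]
 [  0.           0.           1.        ]] [ 0.38483804 -0.00407719  1.02653061] [-2.19296699  2.15660817 -0.13466247]
bracket [([168, 241], 0.85)]
pin_tip [([161, 238], 0.78)]
thrust_washer [([234, 172], 0.6), ([188, 160], 0.46)]
roller [([226, 400], 0.75), ([173, 3
[... 155 characters left out ...]
ase_tin [([270, 206], 0.72)]
line_reel [([240, 284], 0.81)]
tape_measure [([269, 374], 0.97), ([269, 205], 0.29)]
scene [[458.29188347   0.         278.47567365]
 [  0.         458.29188347 206.63768409]
 [  0.           0.           1.        ]] [-0.02188969  0.44737274  0.87988361] [-1.09683838  2.47748171 -0.90842664]
bracket [([226, 224], 0.89), ([264, 263], 0.36)]
pin_tip [([208, 216], 0.89)]
thrust_washer [([284, 162], 0.79), ([260, 262], 0.19)]
roller [([156, 321], 0.72), ([212, 332], 0.71), ([172, 306], 0.59), ([172, 369], 0.46)]
bush [([264, 266], 0.74)]
seal [([313, 208], 0.56)]
collar [([178, 334], 0.4)]
grease_tin [([314, 263], 0.8)]
line_reel [([244, 305], 0.79)]
tape_measure []
```

```bash
python3 - <<'E'
import cv2
a=cv2.imread("pics/top0.png");cv2.imwrite("pics/topc.png",cv2.resize(a[120:300,130:450],None,fx=2.5,fy=2.5,interpolation=cv2.INTER_CUBIC))
E
```

```text
(no output)
```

View pics/topc.png

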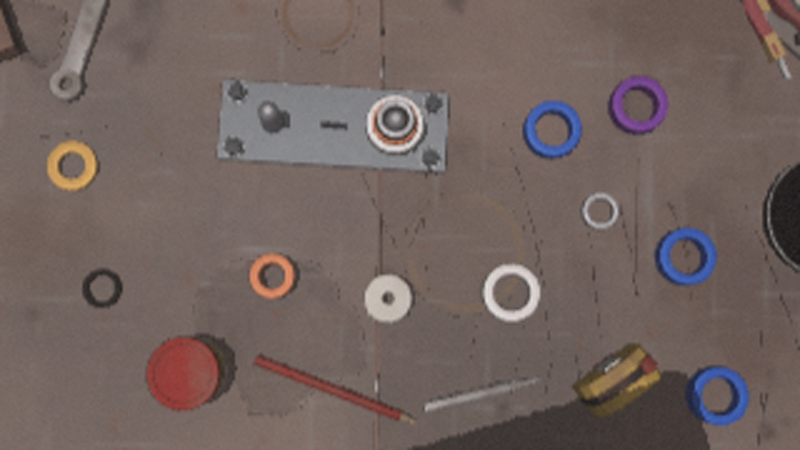

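View pics/scene0.png

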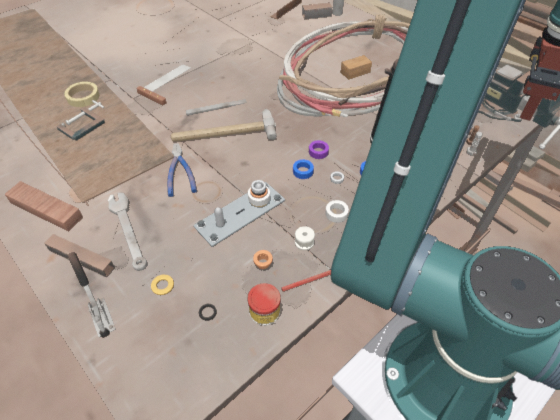

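The only white ring with an open bore is at full-image (334,237). Candidates that could be mistaken for parts:
- **Roller:** three blue rings at (351,171), (404,222) and (417,278), a purple ring at (385,161), the white reel with a small hole at (285,239), and the finished roller at (288,169).
- **Washer:** the brass ring at (159,186) has no rival.
- **Other parts:** seal (171,235), bush (239,230), collar (370,204).

Next I'll measure by colour and fit.

```bash
cat > h.py <<'E'
import numpy as np, cv2
from scipy.spatial.transform import Rotation as R
from cell import robot,cams,spotter
def ray_at(p,rc,z):
    "world point on plane z seen at [row,col]"
    d=R.from_rotvec(p["orientation"]).as_matrix()@np.linalg.solve(p["K"],[rc[1],rc[0],1])
    e=np.asarray(p["eye"]); return e+d*(z-e[2])/d[2]
def proj(p,X):
    c=R.from_rotvec(p["orientation"]).as_matrix().T@(np.asarray(X)-p["eye"]); u=p["K"]@c; return u[1]/u[2],u[0]/u[2]
def fit(p,guess,r,z,bg=14,save=None):
    "outer circle of the blob differing from the local table colour, on plane z"
    im=cv2.cvtColor(p["img"],cv2.COLOR_BGR2LAB).astype(float); g,c=map(int,guess)
    a=np.s_[max(g-r,0):g+r+1,max(c-r,0):c+r+1]; w=im[a]
    med=np.median(np.concatenate([w[0],w[-1],w[:,0],w[:,-1]]),0)
    m=(np.linalg.norm(w-med,axis=2)>bg).astype(np.uint8)
    n,l,st,ce=cv2.connectedComponentsWithStats(m); k=1+np.argmax(st[1:,4])
    cs,_=cv2.findContours((l==k).astype(np.uint8),cv2.RETR_EXTERNAL,cv2.CHAIN_APPROX_NONE)
    P=np.array([ray_at(p,[y+a[0].start,x+a[1].start],z)[:2] for x,y in max(cs,key=len)[:,0]])
    s=np.linalg.lstsq(np.c_[2*P,np.ones(len(P))],(P**2).sum(1),rcond=None)[0]
    return s[:2],2*np.sqrt(s[2]+s[:2]@s[:2])
def go(xyz,yaw=None):
    "tool-frame shift (cm) and yaw turn to bring grasp point to xyz; yaw = world angle of closing axis"
    s=robot.state(); M=R.from_rotvec(s["orientation"]).as_matrix(); g=s["position"]+M[:,2]*robot.grip_point_offset
    ca=np.arctan2(M[1,1],M[0,1])
    print("t",round(s["time_s"],2),"grip",g.round(4),"axis",round(np.degrees(ca),1),"tilt",M[:2,2].round(3),"w",round(s["width"]*8.78,2),"F",s["contact_force"].round(1),"gf",round(s["grasp_force"],1))
    if xyz is not None: print("  shift cm",(M.T@(np.asarray(xyz)-g)*100).round(2))
    if yaw is not None:
        d=(yaw-ca+np.pi/2)%np.pi-np.pi/2; print("  rz",round(-d,3))
E
python3 - <<'E'
from h import *
p=cams.capture("top")
print(R.from_rotvec(p["orientation"]).as_matrix().round(2))
for n,g,r,z in [("washer",(186,159),16,.007),("roller",(237,334),18,.022),("bush",(230,239),16,.025),("seal",(235,171),13,.007),("collar",(204,370),13,.012)]:
    print(n,*fit(p,g,r,z))
# pin tip, both
a=ray_at(p,[161,238],.065);b=ray_at(p,[168,241],0);print("pin",a,b)
q=cams.capture("scene");print(ray_at(q,[208,216],.065),ray_at(q,[226,224],0))
for n,z,t in [("top",.063,p),("scene",.063,q)]:
    for d in spotter.regions_of(t,"bracket")[:1]:
        cs,_=cv2.findContours(d["pixels"].astype(np.uint8),0,1);c=max(cs,key=len)
        print(n,"plate yaw", cv2.minAreaRect(np.array([ray_at(t,[y,x],.008)[:2]*1000 for x,y in c[:,0]],np.float32)))
go(None,0)
E
```

```text
[[ 0.02 -0.99  0.11]
 [-1.   -0.02 -0.02]
 [ 0.02 -0.11 -0.99]]
washer [0.54039578 0.28647185] 0.048688438934026954
roller [ 0.42264892 -0.14360313] 0.05427868954221525
bush [0.4374888  0.08660626] 0.04762697657493693
seal [0.42073983 0.25220358] 0.03797368688248764
collar [ 0.50433425 -0.23240176] 0.035547405638317695
pin [0.59348315 0.08818733 0.065     ] [0.59000516 0.08648593 0.        ]
[0.58858244 0.095005   0.065     ] [0.57822414 0.08724947 0.        ]
top plate yaw ((584.811279296875, 30.522743225097656), (227.49436950683594, 82.93219757080078), 87.17121124267578)
scene plate yaw ((588.7110595703125, 33.922462463378906), (227.04290771484375, 102.32917022705078), 89.05907440185547)
t 1.3 grip [ 0.233  -0.5529  0.2413] axis -67.1 tilt [-0.  0.] w 8.75 F [ 0.1 -0.1 -0.3] gf 0.0
  rz -1.172
```

Call:
send_rows(
  commands="0 0 -0.186 0 0 0 8.7; 0 0 -0.186 0 0 0 8.7; 0 0 -0.186 0 0 0 8.7; 0 0 -0.186 0 0 0 8.7; 0 0 -0.186 0 0 0 8.7; 0 0 -0.186 0 0 0 8.7; 0 0 0 4 4.5 0 8.7; 0 0 0 4 4.5 0 8.7; 0 0 0 4 4.5 0 8.7; 0 0 0 4 4.5 0 8.7",
)

```text
time_s: 2.55
position: [0.423, -0.402, 0.4048]
orientation: [2.283, 2.158, 0.0]
contact_force: [0.7, 0.1, 0.5]
width: 0.991
grasp_force: 0.0
```

Call:
send_rows(
  commands="0 0 0 5 2 0 8.7; 0 0 0 5 2 0 8.7; 0 0 0 5 2 0 8.7; 0 0 0 5 2 0 8.7; 0 0 0 5 2 0 8.7; 0 0 0 5 0 0 8.7; 0 0 0 5 0 0 8.7; 0 0 0 5 0 0 8.7; 0 0 0 5 0 0 8.7; 0 0 0 0 0 0 8.7",
)

```text
time_s: 3.8
position: [0.5465, 0.0434, 0.4048]
orientation: [-2.278, -2.163, -0.001]
contact_force: [0.2, -0.3, -0.5]
width: 0.991
grasp_force: 0.0
```

```bash
python3 - <<'E'
from h import *
p=cams.capture("wrist");cv2.imwrite("pics/w1.png",p["img"]);print(p["eye"],p["orientation"])
go([.588,.0904,.2],-.05)
for t in ["pin_tip","bracket"]: print([(d["at"],d["conf"]) for d in spotter.place_of(p,t)][:2])
E
```

```text
[0.55030967 0.12016108 0.38490232] [ 2.8561217  -0.07333051 -0.01238075]
t 3.85 grip [0.5466 0.0417 0.2414] axis -3.0 tilt [ 0. -0.] w 8.71 F [ 0.5 -0.1  0.5] gf 0.0
  shift cm [5.08 3.88 4.14]
  rz -0.003
[([76.6, 71.5], 0.73), ([143.8, 327.1], 0.65)]
[([140.0, 323.0], 0.56), ([338.0, 188.9], 0.33)]
```

View pics/w1.png

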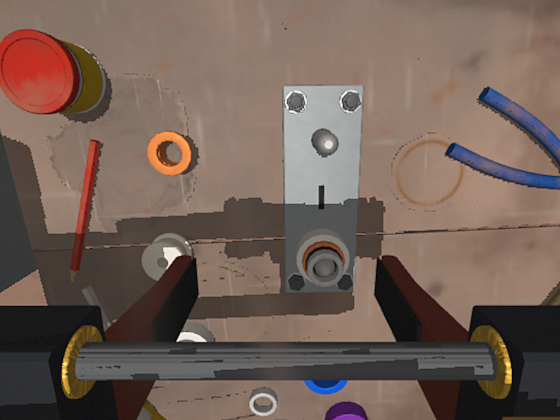

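The wrist view shows the bare pin's tip at row 145, col 327, the bush at (153,170), the tin at (70,40), and the reel at (257,167).

```bash
python3 - <<'E'
from h import *
p=cams.capture("wrist")
print("tip",ray_at(p,[143.8,327.1],.065),ray_at(p,[145,327.5],.065),"base",ray_at(p,[140,323],0))
for n,a,b in [("edges row 180",[180,282.5],[180,362.5]),("edges row 110",[110,284],[110,361.5])]: print(n,ray_at(p,a,.008),ray_at(p,b,.008))
print("top end",ray_at(p,[86,323],.008))
print("bush",fit(p,(153,170),32,.025))
go([.5404,.2865,.1])
E
```

```text
tip [0.5845352  0.08790375 0.065     ] [0.58485794 0.08685957 0.065     ] base [0.58722143 0.08617691 0.        ]
edges row 180 [0.54283292 0.04792804 0.008     ] [0.62682957 0.04327669 0.008     ]
edges row 110 [0.54843453 0.11828286 0.008     ] [0.62555227 0.11399315 0.008     ]
top end [0.58784914 0.13864479 0.008     ]
bush (array([0.44027032, 0.0877346 ]), np.float64(0.05185878306731135))
t 4.0 grip [0.5467 0.0394 0.2414] axis -3.3 tilt [-0. -0.] w 8.75 F [0.1 0.1 0.5] gf 0.0
  shift cm [24.64 -2.03 14.13]
```

Call:
send_rows(
  commands="0 0 0 5 -0.4 1 8.7; 0 0 0 5 -0.4 1 8.7; 0 0 0 5 -0.4 1 8.7; 0 0 0 4 -0.4 2 8.7; 0 0 0 2 0 2 8.7; 0 0 0 0 0 0 8.7; 0 0 0 0 0 0 8.7; 0 0 0 0 0 0 8.7; 0 0 0 0 0 0 8.7; 0 0 0 0 0 0 8.7",
)

```text
time_s: 5.25
position: [0.5426, 0.2506, 0.3352]
orientation: [2.283, 2.158, 0.001]
contact_force: [-0.3, -0.2, 0.6]
width: 0.994
grasp_force: 0.0
```

```bash
python3 - <<'E'
from h import *
p=cams.capture("wrist");cv2.imwrite("pics/w2.png",p["img"]);print(p["eye"],p["orientation"])
print(proj(p,[.5404,.2865,.007]))
for t in ["thrust_washer"]: print([(d["at"],d["conf"]) for d in spotter.regions_of(p,t)][:2])
go([.5404,.2865,.1],-.05)
go([.5404,.2865,.1],-.05)
E
```

```text
[0.546806   0.32736597 0.31525825] [ 2.85528637 -0.08040284 -0.01256588]
(np.float64(162.3784995728083), np.float64(281.39779847525006))
[([145.2, 284.8], 0.58)]
t 5.35 grip [0.5426 0.2509 0.1716] axis -3.2 tilt [0. 0.] w 8.73 F [ 0.2 -0.8  0.9] gf 0.0
  shift cm [ 3.54 -0.42  7.17]
  rz -0.006
t 5.35 grip [0.5426 0.2509 0.1716] axis -3.2 tilt [0. 0.] w 8.73 F [ 0.2 -0.8  0.9] gf 0.0
  shift cm [ 3.54 -0.42  7.17]
  rz -0.006
```

View pics/w2.png

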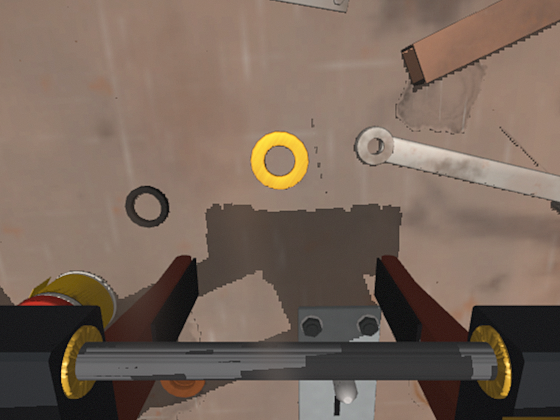

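The washer is clean at row 160, col 279, and the seal is at (206,147). Nothing obstructs the fingers.

```bash
python3 - <<'E'
from h import *
p=cams.capture("wrist")
w,d=fit(p,(160,279),38,.007,25);print("washer",w,d); print("seal",fit(p,(206,147),30,.007,25))
print("plate end",ray_at(p,[308,338],.008))
go([*w,.0205])
E
```

```text
washer [0.53865703 0.28796171] 0.0484247268245864
seal (array([0.41994898, 0.25449166]), np.float64(0.03792777288985387))
plate end [0.58580367 0.14573948 0.008     ]
t 5.4 grip [0.5425 0.251  0.1715] axis -3.2 tilt [0. 0.] w 8.69 F [ 0.4  0.1 -0. ] gf 0.0
  shift cm [ 3.67 -0.6  15.11]
```

Call:
send_rows(
  commands="0 0 0 1.8 -0.3 3 8.7; 0 0 0 1.8 -0.2 4 8.7; 0 0 0 0 0 4 8.7; 0 0 0 0 0 2 8.7; 0 0 0 0 0 1 8.7; 0 0 0 0 0 0.5 8.7; 0 0 0 0 0 0.5 8.7; 0 0 0 0 0 0 8.7; 0 0 0 0 0 0 8.7; 0 0 0 0 0 0 8.7",
)

```text
time_s: 6.65
position: [0.5397, 0.2873, 0.1852]
orientation: [2.283, 2.158, 0.001]
contact_force: [-0.5, -0.6, 0.4]
width: 0.991
grasp_force: 0.0
```

```bash
python3 - <<'E'
from h import *
go([.5387,.2875,.0205],-.05)
E
```

```text
t 6.65 grip [0.5398 0.2874 0.0219] axis -3.2 tilt [0.001 0.   ] w 8.7 F [-0.5 -0.6  0.4] gf 0.0
  shift cm [ 0.   -0.11  0.14]
  rz -0.006
```

Call:
send_rows(
  commands="0 0 0 0 -0.1 0.12 8.7; 0 0 0 0 0 0 4; 0 0 0 0 0 0 4; 0 0 0 0 0 0 4; 0 0 0 0 0 0 4; 0 0 0 0 0 0 4; 0 0 0 0 0 0 4; 0 0 0 0 0 -1 4; 0 0 0 0 0 -4 4; 0 0 0 0 0 -4 4",
)

```text
time_s: 7.9
position: [0.5383, 0.2872, 0.2747]
orientation: [-2.282, -2.158, 0.001]
contact_force: [0.6, -0.1, -1.4]
width: 0.558
grasp_force: 30.0
```

```bash
python3 - <<'E'
from h import *
go([.5865,.0875,.115],-.05)
E
```

```text
t 7.9 grip [0.5381 0.2872 0.1114] axis -3.2 tilt [-0.001 -0.   ] w 4.9 F [ 0.6 -0.1 -1.4] gf 30.0
  shift cm [-19.67   5.95  -0.36]
  rz -0.006
```

Call:
send_rows(
  commands="0 0 0 -2 0.6 -1 4; 0 0 0 -4 1.2 0 4; 0 0 0 -5 1.5 0 4; 0 0 0 -5 1.5 0 4; 0 0 0 -3 0.9 0 4; 0 0 0 -0.6 0.2 0 4; 0 0 0 0 0 0 4; 0 0 0 0 0 0 4; 0 0 0 0 0 0 4; 0 0 0 0 0 0 4",
)

```text
time_s: 9.15
position: [0.5862, 0.0891, 0.2835]
orientation: [-2.281, -2.16, -0.0]
contact_force: [0.0, -0.6, -0.5]
width: 0.558
grasp_force: 30.0
```

```bash
python3 - <<'E'
from h import *
p=cams.capture("wrist");cv2.imwrite("pics/w3.png",p["img"]);q=cams.capture("top")
go([.5865,.0875,.115],-.05)
s=robot.state();M=R.from_rotvec(s["orientation"]).as_matrix();g=s["position"]+M[:,2]*.1633
print("washer ctr px at",proj(p,g-[0,0,.0135]), "pin tip px",proj(p,[.5865,.0875,.065]),proj(q,[.5865,.0875,.065]))
for c in (p,q): print([(d["at"],d["conf"]) for d in spotter.place_of(c,"pin_tip")][:2])
E
```

```text
t 9.25 grip [0.5863 0.0889 0.1202] axis -3.2 tilt [-0.  0.] w 4.88 F [0.  0.2 0.3] gf 30.0
  shift cm [-0.13  0.03  0.52]
  rz -0.005
washer ctr px at (np.float64(280.770644890839), np.float64(286.92569492730416)) pin tip px (np.float64(251.04823986753217), np.float64(287.3024586979022)) (np.float64(163.94487884893175), np.float64(238.21310612725338))
[([244.9, 283.3], 0.82)]
[]
```

View pics/w3.png

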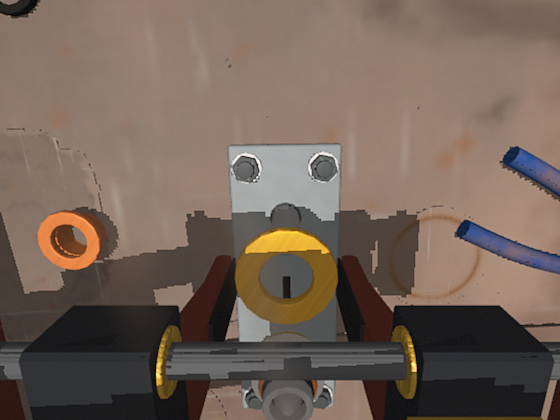

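Pin base front edge is at row 204, cols 271–300, behind the held washer (hole centre near (281,286)). The plate end is at row 145, and the washer is level in the fingers.

```bash
python3 - <<'E'
from h import *
p=cams.capture("wrist")
g=cv2.cvtColor(p["img"],cv2.COLOR_BGR2GRAY)
print(g[185:232:3,286]); print("r150",g[150,222:240],g[150,332:350]);print("r215",g[215,262:310]);print("col290",g[138:150,290])
print("pinbase front",ray_at(p,[204,285.7],.008)-[0,.01,0],"end",ray_at(p,[144.5,286],.008)-[0,.053,0],"mid",(ray_at(p,[150,230.5],.008)+ray_at(p,[150,340.5],.008))/2)
cv2.imwrite("pics/w3c.png",cv2.resize(p["img"][135:335,205:365],None,fx=3,fy=3,interpolation=cv2.INTER_NEAREST))
E
```

```text
[171 168 167 169 170 176  73  99  84  85  85  86  84  87  85 120]
r150 [132 133 131 132 132 130 145 168 178 174 176 176 175 174 174 173 174 174] [166 166 166 165 167 168 168 154 123 123 136 137 136 137 141 141 142 144]
r215 [ 86  85  82 124 150 147 151 129  76  39  70  83  81  82  81  82  83  84
  83  83  85  85  84  87  85  86  85  85  84  85  84  84  84  83  83  85
  66  38  49  75  87  84  85  84  85  82  86  84]
col290 [132 131 132 135 117  99 134 159 168 173 172 172]
pinbase front [0.58638703 0.0911078  0.008     ] end [0.58895974 0.09059275 0.008     ] mid [0.58839546 0.13984707 0.008     ]
```

View pics/w3c.png

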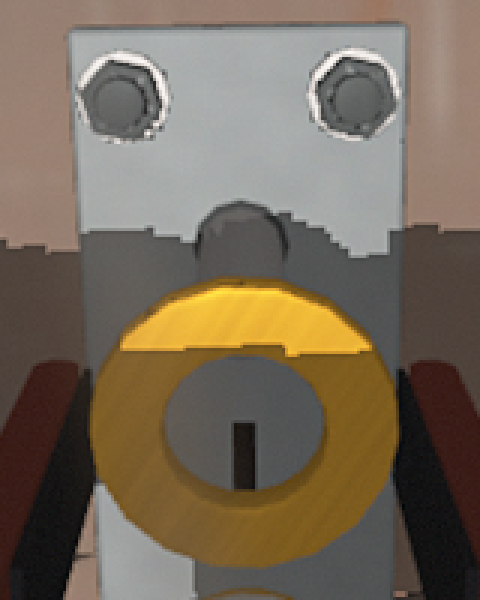

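```bash
python3 - <<'E'
from h import *
p=cams.capture("wrist")
# bore top rim: crop top edge row 355, bottom (top rim) ~ 490, cols 163..327
for r,c in [(135+355/3,205+245/3),(135+488/3,205+245/3),(135+422/3,205+163/3),(135+422/3,205+327/3)]: print(ray_at(p,[r,c],.1067))
go([.5862,.0908,.115])
E
```

```text
[0.58712183 0.10220524 0.1067    ]
[0.58586011 0.07928323 0.1067    ]
[0.57357049 0.09158453 0.1067    ]
[0.59942291 0.09016371 0.1067    ]
t 9.45 grip [0.5864 0.0884 0.1202] axis -3.2 tilt [-0.  0.] w 4.91 F [-0.1 -0.6 -0.9] gf 30.0
  shift cm [ 0.24 -0.03  0.52]
```

Call:
send_rows(
  commands="0 0 0 0.22 0 0 4; 0 0 0 0 0 2 4; 0 0 0 0 0 1.5 4; 0 0 0 0 0 1 4; 0 0 0 0 0 1 4; 0 0 0 0 0 1 4; 0 0 0 0 0 1 4; 0 0 0 0 0 1 4; 0 0 0 0 0 0.4 4; 0 0 0 0 0 0 4",
)

```text
time_s: 10.7
position: [0.5865, 0.0905, 0.1941]
orientation: [-2.282, -2.158, 0.001]
contact_force: [-0.1, 0.6, -0.1]
width: 0.561
grasp_force: 30.0
```

```bash
python3 - <<'E'
from h import *
go([.5862,.0908,.029])
E
```

```text
t 10.7 grip [0.5864 0.0905 0.0308] axis -3.2 tilt [-0.001  0.   ] w 4.92 F [-0.1  0.6 -0.1] gf 30.0
  shift cm [ 0.02 -0.02  0.18]
```

Call:
send_rows(
  commands="0 0 0 0 0 0.1 4; 0 0 0 0 0 0.1 4; 0 0 0 0 0 0 4; 0 0 0 0 0 0 5.2; 0 0 0 0 0 0 5.6; 0 0 0 0 0 0 6.5; 0 0 0 0 0 0 6.5; 0 0 0 0 0 -4 6.5; 0 0 0 0 0 -5 6.5; 0 0 0 -1 0 -3 8.7",
)

```text
time_s: 11.95
position: [0.5865, 0.0809, 0.3149]
orientation: [2.281, 2.158, 0.003]
contact_force: [0.3, 0.4, 0.3]
width: 0.818
grasp_force: 0.0
```

```bash
python3 - <<'E'
from h import *
p=cams.capture("wrist");cv2.imwrite("pics/w4.png",p["img"])
print("washer seen",proj(p,[.5864,.0905,.015]),"pin",proj(p,[.5864,.0905,.065]))
go([.4226,-.1436,.15],-.05)
E
```

```text
washer seen (np.float64(200.1912421492793), np.float64(284.8528648306649)) pin (np.float64(217.86553320298623), np.float64(284.7334804994894))
t 12.0 grip [0.5887 0.0797 0.1549] axis -3.2 tilt [ 0.007 -0.   ] w 7.61 F [ 1.2 -0.2  1.3] gf 0.0
  shift cm [-23.22 -15.35   0.38]
  rz -0.006
```

View pics/w4.png

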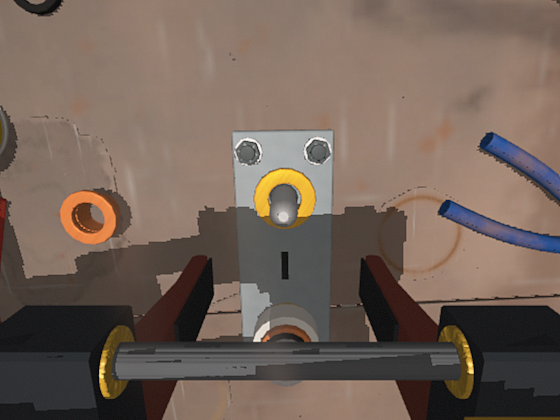

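The washer lies round the pin, flat on the plate (ring centre (198,285), pin tip (215,283)). On to the roller.

Call:
send_rows(
  commands="0 0 0 -2 -1 0 8.7; 0 0 0 -4 -2.5 0 8.7; 0 0 0 -5 -3 0 8.7; 0 0 0 -5 -3 0 8.7; 0 0 0 -5 -3 0 8.7; 0 0 0 -4 -2 0 8.7; 0 0 0 -2 -0.5 0 8.7; 0 0 0 0 0 0 8.7; 0 0 0 0 0 0 8.7; 0 0 0 0 0 0 8.7",
)

```text
time_s: 13.25
position: [0.421, -0.1798, 0.312]
orientation: [-2.281, -2.159, 0.0]
contact_force: [-0.2, -0.1, -0.3]
width: 0.99
grasp_force: 0.0
```

```bash
python3 - <<'E'
from h import *
p=cams.capture("wrist");cv2.imwrite("pics/w5.png",p["img"])
g=proj(p,[.4226,-.1436,.022]);print(g)
for b in (20,35): print("roller",fit(p,g,42,.022,b))
go([.4226,-.1436,.03],-.05)
E
```

```text
(np.float64(168.71905575811394), np.float64(286.494356364207))
roller (array([ 0.41878137, -0.14878574]), np.float64(0.06163648856816026))
roller (array([ 0.41862468, -0.14900659]), np.float64(0.06108990031057324))
t 13.3 grip [ 0.4211 -0.1797  0.1489] axis -3.1 tilt [-0.001  0.001] w 8.68 F [0.6 0.7 0.3] gf 0.0
  shift cm [ 3.61 -0.04 11.89]
  rz -0.005
```

View pics/w5.png

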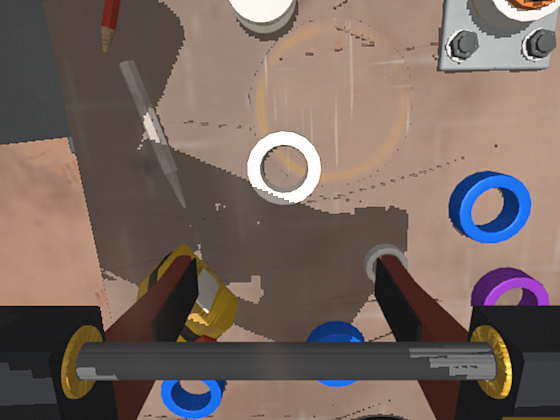

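Chosen roller is the white open ring at (167,284). The others here are blue or purple, the reel is at (10,262) and the tape measure at (290,195), so I'm checking its clearance.

```bash
python3 - <<'E'
from h import *
p=cams.capture("wrist")
m=(p["img"].min(2)>175).astype(np.uint8); m[:110]=0;m[215:]=0;m[:,:240]=0;m[:,330:]=0
cs,_=cv2.findContours(m,0,1);c=max(cs,key=cv2.contourArea);e=cv2.fitEllipse(c);print(e,ray_at(p,e[0][::-1],.022))
print("tape corner",ray_at(p,[245,185],.068),ray_at(p,[250,160],.04),"collar",ray_at(p,[263,385],.012))
go([*ray_at(p,e[0][::-1],.022)[:2],.0295])
E
```

```text
((284.0435485839844, 165.64608764648438), (67.00634002685547, 74.49898529052734), 112.27668762207031) [ 0.42112319 -0.14132269  0.022     ]
tape corner [ 0.35359697 -0.18355028  0.068     ] [ 0.32550465 -0.19655058  0.04      ] collar [ 0.50074455 -0.22859124  0.012     ]
t 13.35 grip [ 0.4212 -0.1798  0.149 ] axis -3.1 tilt [-0.  0.] w 8.7 F [-0.1  1.8 -0.3] gf 0.0
  shift cm [ 3.84 -0.21 11.95]
```

Call:
send_rows(
  commands="0 0 0 2 -0.1 3 8.7; 0 0 0 1.75 0 4 8.7; 0 0 0 0 0 3 8.7; 0 0 0 0 0 1.5 8.7; 0 0 0 0 0 0.7 8.7; 0 0 0 0 0 0.4 8.7; 0 0 0 0 0 0 8.7; 0 0 0 0 0 0 8.7; 0 0 0 0 0 0 8.7; 0 0 0 0 0 0 8.7",
)

```text
time_s: 14.6
position: [0.4223, -0.1432, 0.1867]
orientation: [2.283, 2.158, 0.0]
contact_force: [-0.4, -0.3, 0.7]
width: 0.991
grasp_force: 0.0
```

```bash
python3 - <<'E'
from h import *
go([.4212,-.1422,.0227],-.05)
E
```

```text
t 14.6 grip [ 0.4223 -0.1432  0.0234] axis -3.2 tilt [ 0. -0.] w 8.7 F [-0.4 -0.3  0.7] gf 0.0
  shift cm [ 0.1  -0.12  0.07]
  rz -0.006
```

Call:
send_rows(
  commands="0 0 0 0 0 0 5; 0 0 0 0 0 0 5; 0 0 0 0 0 0 5; 0 0 0 0 0 0 5; 0 0 0 0 0 0 5; 0 0 0 0 0 -1 5; 0 0 0 0 0 -4 5; 0 0 0 0 0 -5 5; 0 0 0 0 0 -2 5; 0 0 0 0 0 0 5",
)

```text
time_s: 15.85
position: [0.4227, -0.1434, 0.3083]
orientation: [2.28, 2.156, 0.002]
contact_force: [0.4, -0.6, -1.4]
width: 0.638
grasp_force: 30.0
```

```bash
python3 - <<'E'
from h import *
go([.5864,.0905,.13],-.05)
E
```

```text
t 15.85 grip [ 0.4233 -0.1437  0.145 ] axis -3.2 tilt [ 0.004 -0.002] w 5.6 F [ 0.4 -0.6 -1.4] gf 30.0
  shift cm [24.3  14.97  1.52]
  rz -0.006
```

Call:
send_rows(
  commands="0 0 0 2 1.5 0 5; 0 0 0 4 2.5 0 5; 0 0 0 5 3 0 5; 0 0 0 5 3 0 5; 0 0 0 4.5 2.5 0 5; 0 0 0 2.7 1.7 0 5; 0 0 0 1 0.8 0 5; 0 0 0 0 0 0 5; 0 0 0 0 0 0 5; 0 0 0 0 0 0 5",
)

```text
time_s: 17.1
position: [0.5849, 0.089, 0.3064]
orientation: [-2.284, -2.157, 0.001]
contact_force: [-1.1, 1.6, -0.6]
width: 0.64
grasp_force: 30.0
```

```bash
python3 - <<'E'
from h import *
p=cams.capture("wrist")
cv2.imwrite("pics/w6.png",cv2.resize(p["img"][135:335,185:385],None,fx=3,fy=3,interpolation=cv2.INTER_NEAREST))
go([.5864,.0907,.0377],-.05)
s=robot.state();zt=s["position"][2]-.1633-.0007;print(zt)
m=(p["img"].min(2)>140).astype(np.uint8);m[:225]=0;m[340:]=0;m[:,:215]=0;m[:,355:]=0
cs,_=cv2.findContours(m,0,1);c=max(cs,key=cv2.contourArea);e=cv2.fitEllipse(c);print(e,ray_at(p,e[0][::-1],zt))
E
```

```text
t 17.15 grip [0.5849 0.0891 0.1432] axis -3.3 tilt [-0. -0.] w 5.62 F [ 0.4  0.3 -1.3] gf 30.0
  shift cm [ 0.17  0.14 10.55]
  rz -0.007
0.14252247756750938
((285.1186218261719, 247.69146728515625), (22.727863311767578, 94.40445709228516), 89.274658203125) [0.58526679 0.11045359 0.14252248]
```

View pics/w6.png

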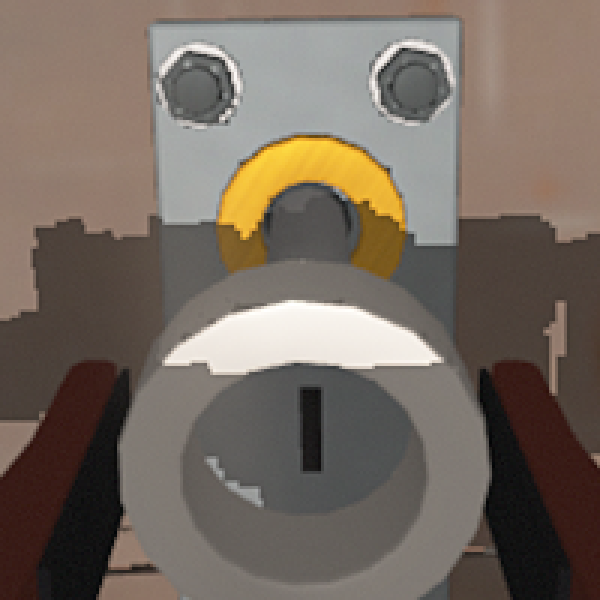

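```bash
python3 - <<'E'
from h import *
p=cams.capture("wrist")
f=lambda r,c,z:ray_at(p,[135+r/3,185+c/3],z).round(4)
print("roller",f(363,305,.1425),f(582,305,.1425),f(470,181,.1425),f(470,427,.1425),f(300,303,.1425)-[0,.028,0])
print("washer",f(135,311,.015)-[0,.025,0],f(228,217,.015),f(228,405,.015))
print("pin",f(183,312,.015)-[0,.01,0])
E
```

```text
roller [0.5859 0.1067 0.1425] [0.5839 0.071  0.1425] [0.5667 0.0908 0.1425] [0.6029 0.0888 0.1425] [0.5862 0.0882 0.1425]
washer [0.588  0.0912 0.015 ] [0.5623 0.0932 0.015 ] [0.6109 0.0904 0.015 ]
pin [0.5875 0.0937 0.015 ]
```

Call:
send_rows(
  commands="0 0 0 0.2 0.17 0 5; 0 0 0 0 0 2 5; 0 0 0 0 0 2 5; 0 0 0 0 0 1.2 5; 0 0 0 0 0 1 5; 0 0 0 0 0 1 5; 0 0 0 0 0 1.2 5; 0 0 0 0 0 1.2 5; 0 0 0 0 0 0.6 5; 0 0 0 0 0 0 5",
)

```text
time_s: 18.45
position: [0.5871, 0.092, 0.2039]
orientation: [-2.282, -2.158, 0.001]
contact_force: [-0.2, 0.1, -1.2]
width: 0.637
grasp_force: 30.0
```

```bash
python3 - <<'E'
from h import *
go([.5867,.0909,.0384])
E
```

```text
t 18.45 grip [0.5869 0.092  0.0406] axis -3.2 tilt [-0.001  0.   ] w 5.59 F [-0.2  0.1 -1.2] gf 30.0
  shift cm [-0.11 -0.02  0.22]
```

Call:
send_rows(
  commands="0 0 0 -0.08 0 0.1 5; 0 0 0 0 0 0.12 5; 0 0 0 0 0 0 5; 0 0 0 0 0 0 6; 0 0 0 0 0 0 6.3; 0 0 0 0 0 0 7; 0 0 0 0 0 0 7; 0 0 0 0 0 -3 7; 0 0 0 0 0 -5 7; 0 0 0 -2 -4 -3 8.7",
)

```text
time_s: 19.7
position: [0.549, 0.0737, 0.3149]
orientation: [2.278, 2.156, 0.008]
contact_force: [-0.5, -0.3, 0.8]
width: 0.873
grasp_force: 0.0
```

Call:
send_rows(
  commands="0 0 0 -2 -4 0 8.7; 0 0 0 -0.5 -4 0 8.7; 0 0 0 0 -2.5 0 8.7; 0 0 0 0 0 0 8.7; 0 0 0 0 0 0 8.7; 0 0 0 0 0 0 8.7; 0 0 0 0 0 0 8.7; 0 0 0 0 0 0 8.7; 0 0 0 0 0 0 8.7; 0 0 0 0 0 0 8.7",
)

```text
time_s: 20.95
position: [0.44, 0.0544, 0.3123]
orientation: [-2.283, -2.158, -0.0]
contact_force: [0.6, -0.5, 0.1]
width: 0.989
grasp_force: 0.0
```

```bash
python3 - <<'E'
from h import *
p=cams.capture("wrist");cv2.imwrite("pics/w7.png",p["img"])
go([.4385,.087,.03],-.05)
print("bush px",proj(p,[.4385,.087,.025]))
h=cv2.cvtColor(p["img"],cv2.COLOR_BGR2HSV);m=cv2.inRange(h,(3,120,60),(18,255,255))
cs,_=cv2.findContours(m,0,1)
for c in sorted(cs,key=cv2.contourArea)[-2:]: print(cv2.boundingRect(c),cv2.fitEllipse(c),ray_at(p,cv2.fitEllipse(c)[0][::-1],.025))
E
```

```text
t 21.0 grip [0.44   0.0544 0.1489] axis -3.2 tilt [-0.  0.] w 8.69 F [ 0.8 -1.  -0.4] gf 0.0
  shift cm [ 3.25 -0.33 11.89]
  rz -0.006
bush px (np.float64(174.00938639303627), np.float64(282.23209107985116))
(105, 156, 86, 185) ((155.85496520996094, 252.44801330566406), (57.12990951538086, 175.59336853027344), 22.454391479492188) [0.33491211 0.03016203 0.025     ]
(55, 5, 115, 119) ((112.94296264648438, 67.02143859863281), (95.92060089111328, 112.0467758178711), 153.14913940429688) [0.32689481 0.16716306 0.025     ]
```

View pics/w7.png

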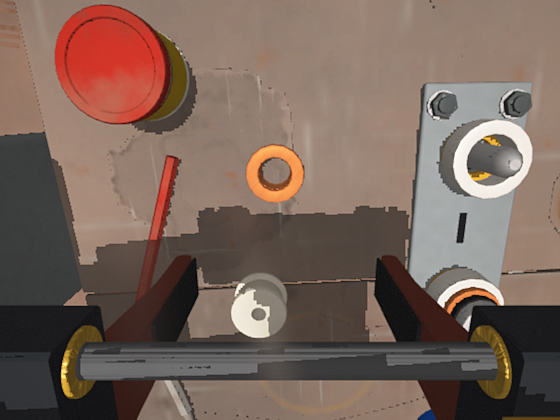

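The bush is alone at (172,275), the reel at (305,258) and the tin at (65,110). The roller is on the pin at right, (157,485), and looks level.

```bash
python3 - <<'E'
from h import *
p=cams.capture("wrist")
w=ray_at(p,[172.8,275],.025);print(w,ray_at(p,[305,258],.033))
go([*w[:2],.0385])
# roller top ring ~ cols 453..532 rows 120..198
print("roller top",ray_at(p,[159,492.5],.037))
E
```

```text
[0.43318347 0.08819556 0.025     ] [ 0.4130174 -0.0162761  0.033    ]
t 21.05 grip [0.44   0.0544 0.149 ] axis -3.2 tilt [0. 0.] w 8.73 F [-0.4  0.  -0.7] gf 0.0
  shift cm [ 3.33 -0.87 11.05]
roller top [0.58648377 0.0913589  0.037     ]
```

Call:
send_rows(
  commands="0 0 0 1.5 -0.3 3 8.7; 0 0 0 1.8 -0.4 4 8.7; 0 0 0 0 0 2 8.7; 0 0 0 0 0 1 8.7; 0 0 0 0 0 0.5 8.7; 0 0 0 0 0 0.4 8.7; 0 0 0 0 0 0 8.7; 0 0 0 0 0 0 8.7; 0 0 0 0 0 0 8.7; 0 0 0 0 0 0 8.7",
)

```text
time_s: 22.3
position: [0.4349, 0.0877, 0.2035]
orientation: [2.283, 2.158, 0.001]
contact_force: [0.0, 0.1, -0.3]
width: 0.992
grasp_force: 0.0
```

```bash
python3 - <<'E'
from h import *
go([.4335,.0875,.0385],-.05)
E
```

```text
t 22.3 grip [0.435  0.0877 0.0402] axis -3.2 tilt [0. 0.] w 8.71 F [ 0.   0.1 -0.3] gf 0.0
  shift cm [-0.03 -0.15  0.17]
  rz -0.006
```

Call:
send_rows(
  commands="0 0 0 0 -0.1 0.15 8.7; 0 0 0 0 0 0 3.5; 0 0 0 0 0 0 3.5; 0 0 0 0 0 0 3.5; 0 0 0 0 0 0 3.5; 0 0 0 0 0 0 3.5; 0 0 0 0 0 0 3.5; 0 0 0 0 0 -1 3.5; 0 0 0 0 0 -4 3.5; 0 0 0 0 0 -4 3.5",
)

```text
time_s: 23.55
position: [0.4335, 0.0877, 0.2931]
orientation: [-2.282, -2.158, 0.001]
contact_force: [1.0, 0.1, -0.6]
width: 0.479
grasp_force: 30.0
```

```bash
python3 - <<'E'
from h import *
go([.5867,.0912,.14],-.05)
E
```

```text
t 23.55 grip [0.4333 0.0878 0.1298] axis -3.2 tilt [-0.001  0.   ] w 4.21 F [ 1.   0.1 -0.6] gf 30.0
  shift cm [ 1.2  15.3  -1.04]
  rz -0.006
```

Call:
send_rows(
  commands="0 0 0 0.2 2 -1 3.5; 0 0 0 0.2 3 0 3.5; 0 0 0 0.2 4 0 3.5; 0 0 0 0.2 3.3 0 3.5; 0 0 0 0.2 2 0 3.5; 0 0 0 0.1 1 0 3.5; 0 0 0 0 0 0 3.5; 0 0 0 0 0 0 3.5; 0 0 0 0 0 0 3.5; 0 0 0 0 0 0 3.5",
)

```text
time_s: 24.8
position: [0.5868, 0.0902, 0.3019]
orientation: [-2.283, -2.158, 0.0]
contact_force: [0.9, -0.7, -0.4]
width: 0.481
grasp_force: 30.0
```

```bash
python3 - <<'E'
from h import *
p=cams.capture("wrist")
cv2.imwrite("pics/w8.png",cv2.resize(p["img"][135:335,185:385],None,fx=3,fy=3,interpolation=cv2.INTER_NEAREST))
go([.5867,.0910,.0575],-.05)
E
```

```text
t 24.85 grip [0.5869 0.0902 0.1386] axis -3.2 tilt [-0.  0.] w 4.23 F [ 0.4 -0.  -0.9] gf 30.0
  shift cm [ 0.08 -0.02  8.11]
  rz -0.006
```

View pics/w8.png

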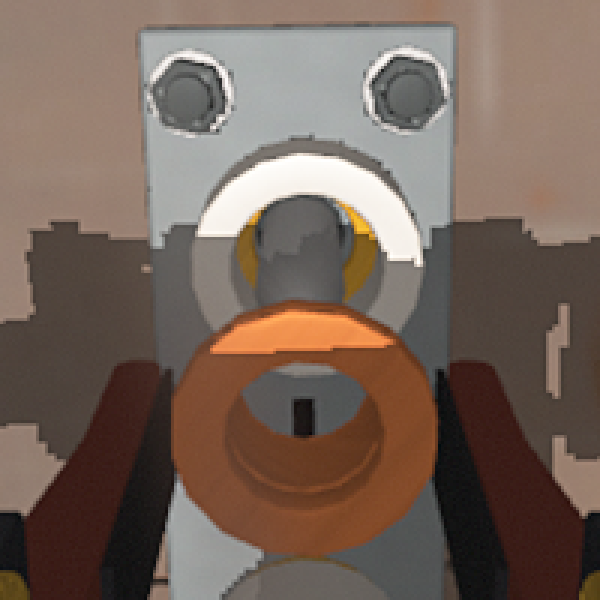

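```bash
python3 - <<'E'
from h import *
p=cams.capture("wrist")
f=lambda r,c,z:ray_at(p,[135+r/3,185+c/3],z).round(4)
z=.1386-.0387+.025
print("bush",f(303,305,z),f(556,305,z),f(430,173,z),f(430,438,z))
print("roller",f(153,308,.037)-[0,.028,0],f(262,192,.037),f(262,424,.037))
print("roller bore",f(192,308,.037)-[0,.018,0])
E
```

```text
bush [0.588  0.1124 0.1249] [0.5856 0.0685 0.1249] [0.566  0.0923 0.1249] [0.6079 0.09   0.1249]
roller [0.5891 0.09   0.037 ] [0.5603 0.0935 0.037 ] [0.615  0.0905 0.037 ]
roller bore [0.5886 0.0909 0.037 ]
```

Call:
send_rows(
  commands="0 0 0 0.05 0.04 0 3.5; 0 0 0 0 0 2 3.5; 0 0 0 0 0 1.2 3.5; 0 0 0 0 0 0.8 3.5; 0 0 0 0 0 0.8 3.5; 0 0 0 0 0 0.8 3.5; 0 0 0 0 0 0.8 3.5; 0 0 0 0 0 0.8 3.5; 0 0 0 0 0 0.6 3.5; 0 0 0 0 0 0 3.5",
)

```text
time_s: 26.15
position: [0.5875, 0.0906, 0.2232]
orientation: [-2.282, -2.158, 0.001]
contact_force: [-0.5, -0.0, -1.4]
width: 0.483
grasp_force: 30.0
```

```bash
python3 - <<'E'
from h import *
go([.5867,.0910,.0577])
E
```

```text
t 26.15 grip [0.5873 0.0906 0.0599] axis -3.2 tilt [-0.001 -0.   ] w 4.24 F [-0.5 -0.  -1.4] gf 30.0
  shift cm [ 0.03 -0.07  0.22]
```

No resistance, and it's 2 mm above seat. I'll seat it, release, and head for the seal.

Call:
send_rows(
  commands="0 0 0 0 0 0.1 3.5; 0 0 0 0 0 0.1 3.5; 0 0 0 0 0 0 3.5; 0 0 0 0 0 0 4.5; 0 0 0 0 0 0 5; 0 0 0 0 0 0 6.5; 0 0 0 0 0 0 6.5; 0 0 0 0 0 -3 6.5; 0 0 0 0 0 -4 6.5; 0 0 0 0 0 -3 8.7",
)

```text
time_s: 27.4
position: [0.5878, 0.0907, 0.3233]
orientation: [2.282, 2.158, 0.001]
contact_force: [0.9, 0.5, -0.3]
width: 0.818
grasp_force: 0.0
```

Call:
send_rows(
  commands="0 0 0 1 -1 0 8.7; 0 0 0 3 -3 0 8.7; 0 0 0 4 -4.5 0 8.7; 0 0 0 3 -4.5 0 8.7; 0 0 0 1.5 -3 0 8.7; 0 0 0 0.5 -1 0 8.7; 0 0 0 0 0 0 8.7; 0 0 0 0 0 0 8.7; 0 0 0 0 0 0 8.7; 0 0 0 0 0 0 8.7",
)

```text
time_s: 28.65
position: [0.4259, 0.2296, 0.3217]
orientation: [2.284, 2.157, 0.0]
contact_force: [-0.1, -0.4, -1.4]
width: 0.994
grasp_force: 0.0
```

```bash
python3 - <<'E'
from h import *
p=cams.capture("wrist");q=cams.capture("scene")
cv2.imwrite("pics/w9.png",np.hstack([p["img"][90:330,200:560],cv2.resize(q["img"][170:250,190:290],None,fx=3,fy=3)]))
go([.420,.2535,.0205],-.05)
g=proj(p,[.420,.2535,.007]);print(g)
for b in (20,30): print(fit(p,g,30,.007,b))
print("bush top px",proj(p,[.587,.091,.044]))
E
```

```text
t 28.75 grip [0.4256 0.2297 0.1585] axis -3.2 tilt [0. 0.] w 8.71 F [0.5 0.2 0.5] gf 0.0
  shift cm [ 2.34 -0.69 13.8 ]
  rz -0.007
(np.float64(179.3151500212132), np.float64(277.76702512896253))
(array([0.41871957, 0.25428559]), np.float64(0.03730663265253857))
(array([0.41870723, 0.25436108]), np.float64(0.0369193232739712))
bush top px (np.float64(366.55489739019447), np.float64(486.6811960986402))
```

View pics/w9.png

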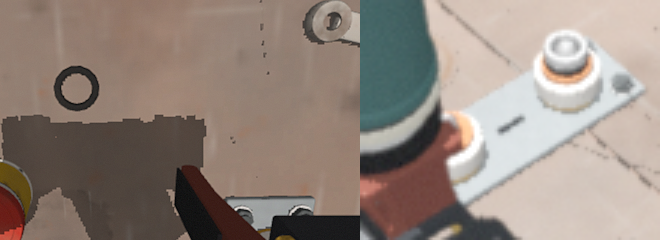

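Left: seal alone at about (178,276). Right: the roller stack on the bare pin shows orange inside white, partly hidden by the arm. I'll recheck the bush in the next hover view.

Call:
send_rows(
  commands="0 0 0 1.3 -0.4 3 8.7; 0 0 0 1.1 -0.35 4 8.7; 0 0 0 0 0 3 8.7; 0 0 0 0 0 2 8.7; 0 0 0 0 0 1 8.7; 0 0 0 0 0 0.6 8.7; 0 0 0 0 0 0.15 8.7; 0 0 0 0 0 0 8.7; 0 0 0 0 0 0 8.7; 0 0 0 0 0 0 8.7",
)

```text
time_s: 30.0
position: [0.4192, 0.2544, 0.1847]
orientation: [2.283, 2.158, 0.001]
contact_force: [0.4, -0.4, -1.0]
width: 0.989
grasp_force: 0.0
```

```bash
python3 - <<'E'
from h import *
go([.4187,.254,.0205],-.05)
E
```

```text
t 30.0 grip [0.4193 0.2545 0.0214] axis -3.2 tilt [0.001 0.   ] w 8.68 F [ 0.4 -0.4 -1. ] gf 0.0
  shift cm [-0.05 -0.06  0.09]
  rz -0.006
```

Call:
send_rows(
  commands="0 0 0 -0.05 -0.05 0.1 8.7; 0 0 0 0 0 0 3; 0 0 0 0 0 0 3; 0 0 0 0 0 0 3; 0 0 0 0 0 0 3; 0 0 0 0 0 0 3; 0 0 0 0 0 0 3; 0 0 0 0 0 -1 3; 0 0 0 0 0 -4 3; 0 0 0 0 0 -5 3",
)

```text
time_s: 31.25
position: [0.418, 0.2536, 0.2842]
orientation: [-2.282, -2.158, 0.003]
contact_force: [0.9, 0.5, -1.8]
width: 0.404
grasp_force: 30.0
```

```bash
python3 - <<'E'
from h import *
go([.5867,.0910,.13],-.05)
E
```

```text
t 31.25 grip [0.4176 0.2535 0.1209] axis -3.2 tilt [-0.002 -0.001] w 3.55 F [ 0.9  0.5 -1.8] gf 30.0
  shift cm [-15.28  17.79  -0.94]
  rz -0.006
```

Call:
send_rows(
  commands="0 0 0 -1.5 1.5 -1 3; 0 0 0 -3 3.5 0 3; 0 0 0 -4 4.5 0 3; 0 0 0 -3.5 4.3 0 3; 0 0 0 -2.2 2.8 0 3; 0 0 0 -1.1 1.2 0 3; 0 0 0 0 0 0 3; 0 0 0 0 0 0 3; 0 0 0 0 0 0 3; 0 0 0 0 0 0 3",
)

```text
time_s: 32.5
position: [0.587, 0.0919, 0.2934]
orientation: [-2.281, -2.159, 0.0]
contact_force: [-0.2, 0.2, 0.3]
width: 0.411
grasp_force: 30.0
```

```bash
python3 - <<'E'
from h import *
p=cams.capture("wrist")
cv2.imwrite("pics/w10.png",cv2.resize(p["img"][135:335,185:385],None,fx=3,fy=3,interpolation=cv2.INTER_NEAREST))
go([.5867,.0910,.0645],-.05)
E
```

```text
t 32.55 grip [0.5872 0.0918 0.13  ] axis -3.2 tilt [-0.  0.] w 3.61 F [0.5 0.8 0.2] gf 30.0
  shift cm [-0.09 -0.04  6.55]
  rz -0.005
```

View pics/w10.png

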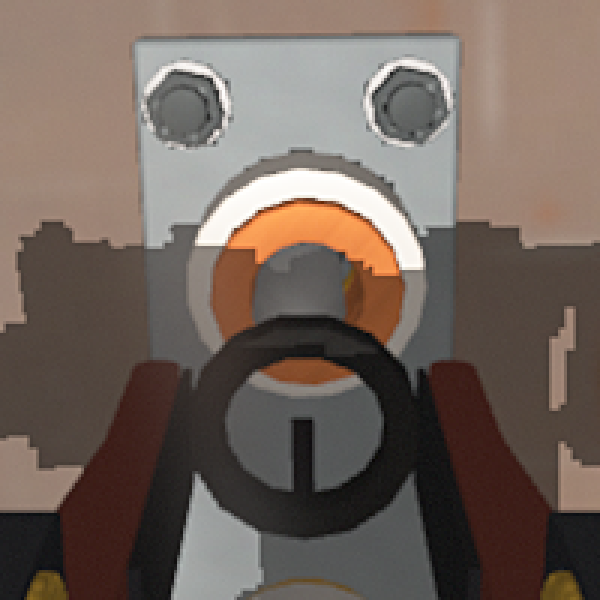

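The bush flange lies flat and concentric on the roller, and the seal is held level (bore centre in crop about (425,304)).

```bash
python3 - <<'E'
from h import *
p=cams.capture("wrist")
f=lambda r,c,z:ray_at(p,[135+r/3,185+c/3],z).round(4)
z=.1165
print("seal",f(358,304.5,z)-[0,.013,0],f(318,304.5,z)-[0,.019,0],f(425,225,z),f(425,384,z))
print("bush",f(199,307.5,.044)-[0,.022,0],f(288,211,.044),f(288,404,.044))
E
```

```text
seal [0.5878 0.092  0.1165] [0.5881 0.0926 0.1165] [0.5746 0.0943 0.1165] [0.5997 0.0929 0.1165]
bush [0.5888 0.0906 0.044 ] [0.5663 0.0934 0.044 ] [0.6092 0.0911 0.044 ]
```

Call:
send_rows(
  commands="0 0 0 -0.11 0 0 3; 0 0 0 0 0 1.5 3; 0 0 0 0 0 1 3; 0 0 0 0 0 0.8 3; 0 0 0 0 0 0.7 3; 0 0 0 0 0 0.6 3; 0 0 0 0 0 0.6 3; 0 0 0 0 0 0.6 3; 0 0 0 0 0 0.5 3; 0 0 0 0 0 0 3",
)

```text
time_s: 33.85
position: [0.5874, 0.0901, 0.2299]
orientation: [-2.282, -2.158, 0.001]
contact_force: [0.2, 0.0, -1.3]
width: 0.408
grasp_force: 30.0
```

```bash
python3 - <<'E'
from h import *
go([.5867,.0910,.0645])
E
```

```text
t 33.85 grip [0.5873 0.0901 0.0666] axis -3.2 tilt [-0.001  0.   ] w 3.58 F [ 0.2  0.  -1.3] gf 30.0
  shift cm [ 0.09 -0.07  0.21]
```

Seat, release, then travel to the collar at about (.502,-.230).

Call:
send_rows(
  commands="0 0 0 0.05 -0.04 0.1 3; 0 0 0 0 0 0.1 3; 0 0 0 0 0 0 3; 0 0 0 0 0 0 4; 0 0 0 0 0 0 4.5; 0 0 0 0 0 0 6; 0 0 0 0 0 0 6; 0 0 0 0 0 -3 6; 0 0 0 0 0 -4 6; 0 0 0 0 0 -2 8.7",
)

```text
time_s: 35.1
position: [0.5878, 0.0906, 0.3204]
orientation: [2.282, 2.157, 0.003]
contact_force: [-0.3, -1.1, -0.6]
width: 0.758
grasp_force: 0.0
```

Call:
send_rows(
  commands="0 0 0 -3 -0.5 0 8.7; 0 0 0 -5 -1 0 8.7; 0 0 0 -6 -1 0 8.7; 0 0 0 -6 -1.2 0 8.7; 0 0 0 -6 -1 0 8.7; 0 0 0 -5 -1 0 8.7; 0 0 0 -3.3 -0.7 0 8.7; 0 0 0 -1 -0.4 0 8.7; 0 0 0 0 0 0 8.7; 0 0 0 0 0 0 8.7",
)

```text
time_s: 36.35
position: [0.4998, -0.2568, 0.3182]
orientation: [-2.281, -2.159, -0.001]
contact_force: [0.4, 1.2, -0.3]
width: 0.993
grasp_force: 0.0
```

```bash
python3 - <<'E'
from h import *
p=cams.capture("wrist")
go([.502,-.2305,.0245],-.05)
g=proj(p,[.502,-.2305,.012]);print(g)
for b in (12,20,30): print(fit(p,g,28,.012,b))
print([(d["at"],round(d["conf"],2),ray_at(p,d["at"],.012)) for d in spotter.regions_of(p,"collar")][:3])
g=[int(v) for v in g];cv2.imwrite("pics/w11.png",cv2.resize(p["img"][g[0]-60:g[0]+60,g[1]-80:g[1]+80],None,fx=3,fy=3,interpolation=cv2.INTER_NEAREST))
print(g)
E
```

```text
t 36.4 grip [ 0.4998 -0.2566  0.1549] axis -3.1 tilt [-0.     0.001] w 8.69 F [-0.1  0.1 -0.7] gf 0.0
  shift cm [ 2.61  0.08 13.04]
  rz -0.005
(np.float64(177.96988515464224), np.float64(287.7229908491982))
(array([ 0.50074186, -0.23661546]), np.float64(0.042830493619399466))
(array([ 0.50006312, -0.23631832]), np.float64(0.041538133857548815))
(array([ 0.4997142 , -0.23615756]), np.float64(0.04108567868159869))
[([192.7, 293.8], 0.9, array([ 0.5062571 , -0.24275123,  0.012     ]))]
[177, 287]
```

View pics/w11.png

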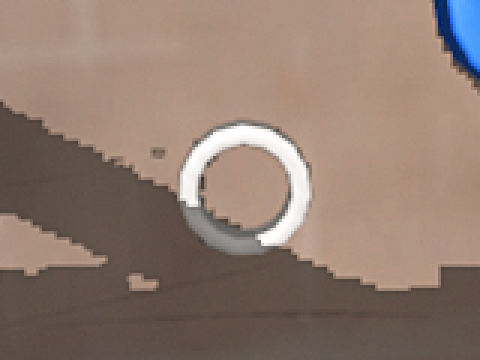

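```bash
python3 - <<'E'
from h import *
p=cams.capture("wrist")
w=ray_at(p,[180,289],.012);print(w,"blue near edge",ray_at(p,[117+60/3,207+440/3],.015))
go([*w[:2],.0225],-.05)
E
```

```text
[ 0.50308316 -0.232274    0.012     ] blue near edge [ 0.55421033 -0.20118604  0.015     ]
t 36.5 grip [ 0.4999 -0.2568  0.155 ] axis -3.1 tilt [-0.  0.] w 8.71 F [ 0.4 -0.4  0.8] gf 0.0
  shift cm [ 2.47  0.19 13.25]
  rz -0.004
```

Call:
send_rows(
  commands="0 0 0 1.3 0.15 3 6.5; 0 0 0 1.2 0.1 4 6.5; 0 0 0 0 0 3 6.5; 0 0 0 0 0 1.5 6.5; 0 0 0 0 0 1 6.5; 0 0 0 0 0 0.5 6.5; 0 0 0 0 0 0.2 6.5; 0 0 0 0 0 0 6.5; 0 0 0 0 0 0 6.5; 0 0 0 0 0 0 6.5",
)

```text
time_s: 37.75
position: [0.5036, -0.2333, 0.1866]
orientation: [2.282, 2.158, 0.0]
contact_force: [-0.3, -0.3, 0.1]
width: 0.739
grasp_force: 0.0
```

```bash
python3 - <<'E'
from h import *
go([.5031,-.232,.0225],-.05)
E
```

```text
t 37.75 grip [ 0.5037 -0.2334  0.0233] axis -3.2 tilt [ 0.001 -0.   ] w 6.49 F [-0.3 -0.3  0.1] gf 0.0
  shift cm [ 0.13 -0.06  0.08]
  rz -0.006
```

Call:
send_rows(
  commands="0 0 0 0.13 -0.05 0.08 6.5; 0 0 0 0 0 0 3; 0 0 0 0 0 0 3; 0 0 0 0 0 0 3; 0 0 0 0 0 0 3; 0 0 0 0 0 0 3; 0 0 0 0 0 -1 3; 0 0 0 0 0 -4 3; 0 0 0 0 0 -5 3; 0 0 0 0 0 -2 3",
)

```text
time_s: 39.0
position: [0.5038, -0.2323, 0.3089]
orientation: [2.279, 2.155, 0.002]
contact_force: [0.1, -0.2, -1.1]
width: 0.397
grasp_force: 30.0
```

```bash
python3 - <<'E'
from h import *
go([.5867,.0907,.14],-.05)
E
```

```text
t 39.0 grip [ 0.5044 -0.2327  0.1457] axis -3.2 tilt [ 0.004 -0.002] w 3.48 F [ 0.1 -0.2 -1.1] gf 30.0
  shift cm [32.75  6.41  0.52]
  rz -0.006
```

Call:
send_rows(
  commands="0 0 0 3 0.5 0 3; 0 0 0 5 1 0 3; 0 0 0 6 1 0 3; 0 0 0 6 1.2 0 3; 0 0 0 6 1.2 0 3; 0 0 0 4 0.8 0 3; 0 0 0 2.2 0.5 0 3; 0 0 0 0.6 0.2 0 3; 0 0 0 0 0 0 3; 0 0 0 0 0 0 3",
)

```text
time_s: 40.25
position: [0.5851, 0.0906, 0.3054]
orientation: [-2.284, -2.157, 0.001]
contact_force: [-0.5, 1.0, -1.5]
width: 0.396
grasp_force: 30.0
```

```bash
python3 - <<'E'
from h import *
p=cams.capture("wrist")
cv2.imwrite("pics/w12.png",cv2.resize(p["img"][135:335,185:385],None,fx=3,fy=3,interpolation=cv2.INTER_NEAREST))
go([.5867,.0910,.0735],-.05)
E
```

```text
t 40.3 grip [0.585  0.0906 0.1421] axis -3.3 tilt [-0.001 -0.   ] w 3.5 F [-0.3  0.5 -1.8] gf 30.0
  shift cm [0.05 0.17 6.86]
  rz -0.008
```

View pics/w12.png

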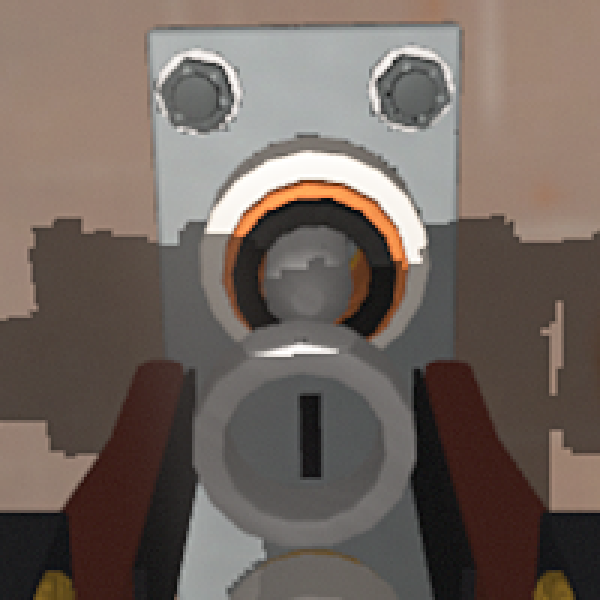

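The seal is flat on the flange round the pin, and the collar is held level (crop centre about (446,305)).

```bash
python3 - <<'E'
from h import *
p=cams.capture("wrist")
f=lambda r,c,z:ray_at(p,[135+r/3,185+c/3],z).round(4)
z=.1315
print("collar",f(370,305,z)-[0,.0125,0],f(545,305,z)+[0,.018,0],f(446,194,z),f(446,416,z))
print("seal",f(198,316,.051)-[0,.019,0],f(270,234,.051),f(270,398,.051))
E
```

```text
collar [0.5857 0.0905 0.1315] [0.584  0.0908 0.1315] [0.5677 0.0912 0.1315] [0.6023 0.0893 0.1315]
seal [0.5886 0.0913 0.051 ] [0.5691 0.0946 0.051 ] [0.6062 0.0925 0.051 ]
```

Call:
send_rows(
  commands="0 0 0 0.05 0.18 0 3; 0 0 0 0 0 1.5 3; 0 0 0 0 0 1 3; 0 0 0 0 0 0.9 3; 0 0 0 0 0 0.8 3; 0 0 0 0 0 0.7 3; 0 0 0 0 0 0.6 3; 0 0 0 0 0 0.6 3; 0 0 0 0 0 0.5 3; 0 0 0 0 0 0 3",
)

```text
time_s: 41.6
position: [0.587, 0.0924, 0.2391]
orientation: [-2.282, -2.158, 0.001]
contact_force: [-1.1, 1.1, -0.7]
width: 0.401
grasp_force: 30.0
```

```bash
python3 - <<'E'
from h import *
go([.5867,.0910,.0736])
E
```

```text
t 41.6 grip [0.5869 0.0924 0.0758] axis -3.2 tilt [-0.001  0.   ] w 3.52 F [-1.1  1.1 -0.7] gf 30.0
  shift cm [-0.14 -0.01  0.22]
```

Call:
send_rows(
  commands="0 0 0 -0.1 0 0.1 3; 0 0 0 0 0 0.1 3; 0 0 0 0 0 0 3; 0 0 0 0 0 0 4; 0 0 0 0 0 0 4.5; 0 0 0 0 0 0 6; 0 0 0 0 0 0 6; 0 0 0 0 0 -3 6; 0 0 0 0 0 -4 6; 0 0 0 -3 0 -2 6",
)

```text
time_s: 42.85
position: [0.5861, 0.0624, 0.3297]
orientation: [2.279, 2.16, 0.004]
contact_force: [-0.2, 0.2, -0.9]
width: 0.682
grasp_force: 0.0
```

Call:
send_rows(
  commands="0 0 0 -3 0 0 6; 0 0 0 0 0 0 6; 0 0 0 0 0 0 6; 0 0 0 0 0 0 6; 0 0 0 0 0 0 6; 0 0 0 0 0 0 6; 0 0 0 0 0 0 6; 0 0 0 0 0 0 6; 0 0 0 0 0 0 6; 0 0 0 0 0 0 6",
)

```text
time_s: 44.1
position: [0.5837, 0.0314, 0.3275]
orientation: [-2.283, -2.158, -0.0]
contact_force: [0.4, 1.0, -0.4]
width: 0.681
grasp_force: 0.0
```

```bash
python3 - <<'E'
from h import *
go(None)
p=cams.capture("wrist");q=cams.capture("scene")
g=[int(v) for v in proj(p,[.587,.091,.05])];s=[int(v) for v in proj(q,[.587,.05,.03])]
a=cv2.resize(p["img"][max(g[0]-80,0):g[0]+80,g[1]-60:g[1]+60],(360,480));b=cv2.resize(q["img"][s[0]-50:s[0]+50,s[1]-45:s[1]+45],(432,480))
cv2.imwrite("pics/w13.png",np.hstack([a,b]))
print("collar top predicted px",proj(p,[.5868,.0911,.063]))
im=p["img"][g[0]-50:g[0]+50,g[1]-45:g[1]+45]
gr=cv2.cvtColor(im,cv2.COLOR_BGR2GRAY)
for row in cv2.resize(gr,(30,25),interpolation=cv2.INTER_AREA): print(' '.join(f"{v:3d}" for v in row))
E
```

```text
t 44.1 grip [0.5837 0.0315 0.1642] axis -3.2 tilt [-0.  0.] w 5.98 F [ 0.4  1.  -0.4] gf 0.0
collar top predicted px (np.float64(138.76048352338412), np.float64(286.2942309168248))
 95 104 105 105  76 109 157 173 182 182 183 182 182 181 181 181 181 180 179 178 176 186 168 108  82 101 100  93  83 136
104  99  95 119  99  99 183 178 181 181 181 181 181 180 180 179 180 181 180 179 179 156 168 106  93  93  83 118 152 207
160 190 139  97 106 150 160 184 181 181 181 179 175 179 193 186 181 180 178 180 180 179 161 190 207 163 140 154 191 169
176 170 188 174 176 177 186 185 183 182 210 226 244 252 253 253 252 249 244 219 190 173 175 175 172 169 169 174 173 173
185 183 182 182 182 184 184 185 215 250 252 252 253 249 232 241 248 251 252 252 252 238 203 173 173 173 173 174 173 172
183 183 181 180 181 179 203 249 252 253 226 205 188 171 177 172 170 178 183 206 247 251 251 229 177 174 173 173 173 172
183 182 182 181 178 202 252 252 248 198 175 153 134 138 175 170 138 123 141 157 172 193 246 250 238 180 172 173 172 172
184 183 183 180 201 251 252 218 172 123 166 237 240 234 227 226 229 234 236 181
[... 1380 characters left out ...]
 179 184 223 244 245 218 176 159 175 185 186 179 165 152 180 202 244 236 182 165 170 170 169 170 173
178 179 180 180 180 179 179 177 185 218 243 246 227 207 207 211 213 238 243 244 232 214 180 172 171 170 170 169 169 171
178 178 179 179 180 180 180 180 180 177 180 192 206 223 229 224 221 214 193 183 168 171 171 172 171 170 169 169 168 169
176 177 178 178 178 178 178 179 180 180 179 178 177 175 165 166 175 174 174 173 172 171 171 170 170 170 169 168 168 168
176 176 178 177 176 176 177 178 179 180 179 177 177 177 178 178 176 174 173 172 172 173 172 171 170 170 169 168 168 171
176 176 177 177 177 177 178 177 179 179 178 177 176 177 178 178 176 174 172 172 172 173 172 172 170 169 170 169 171 173
```

The final wrist picture, read numerically, shows concentric rings round the pin with the collar uppermost. The gripper is clear. I've used up the picture views (15 against the 14 allowed, a miscount on my part), so I'm handing in without viewing another.

```bash
python3 -c "
from cell import robot
print(robot.sign_off())"
```

```text
the job is handed in; nothing more can be done
None
```

I put all five parts on the bare pin in order and handed the job in at about 44 s. The sign-off returned no verdict; the first four looked seated in the pictures, but I checked the collar only from pixel values, and I viewed 15 pictures against the limit of 14.

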